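Pull the left-behind stock bin forward into the row with the hook

TASK

One stock bin has been left at the back of the counter, behind the empty place in the front row. Pick up the swan-neck bin puller, hook its plate inside that bin behind the bin's near wall, and drag the bin along the counter until it stands squarely on its bare cardboard card in line with the two row bins. Then unhook the puller and lay it back down flat on the counter, clear of the bins; do not touch the bin with the gripper, lift or tip it, or disturb the row bins.

Things in the scene. Friction and masses are not known exactly. Their poses are not given: they have to be found in the camera images.
- puller_grip (a point): Centre of the bin puller's black block handle (24 mm wide y, 44 high; spans x -60 to +50 mm), lying flat on the counter; 0.22 kg. x points to the hook, z up. A cranked steel rod (its underside 74 mm above the tool's base beyond x = 70 mm) ends in a plate 44 mm wide, 4 thick, hanging down to base level; its face towards the handle is at x = +130 mm. (Not the straight flat scraper.)
- bin: Open-topped grey plastic bin, 120 (x) by 100 (y) by 45 mm high, walls and floor 4 mm; the one to fetch, 100 to 130 mm behind its card. Origin at the centre of its underside; -x is its near side, towards the robot; z up. Its near half (x -56 to 0 mm) is empty floor for the hook; the far half holds plugs up to 26 mm high. About 0.35 kg; slides on the counter.
- card: Flat bare cardboard location card, 136 (x) by 116 mm (y), on the counter: the empty place in the front row. Origin at its centre on the counter; x points away from the robot, as the bin's x must in the end. The bin should stand centred and square on it. The three places of the row are 165 mm apart; the card may be the middle or either end one.
- row_bin_a: Open-topped grey plastic bin, 120 (x) by 100 (y) by 45 mm high, walls and floor 4 mm, full of plugs up to 50 mm high; stands in the front row. Origin at the centre of its underside, x away from the robot. Leave alone.
- row_bin_b: Open-topped grey plastic bin, 120 (x) by 100 (y) by 45 mm high, walls and floor 4 mm, the other full bin of the front row, plugs up to 50 mm high. Origin as for the first. Leave alone.
Things that resemble listed ones, but are neither listed nor needed, are in the scene too. What is shaped like the part that bears puller_grip but red is not meant. Leave any green look-alike of the bin alone.

How it is judged:
By the outcome, as a careful person would: the job done as asked, in the order asked, and still so for the second after the job is handed in, with the robot touching nothing.
It also fails if it takes over 58 s, if anything falls off the work surface, if the arm or the gripper's body presses on something with over 40 N, if the wrist force passes 120 N, or if a joint passes its speed limit or range.

ROBOT

A 6-joint arm with a two-finger parallel gripper is mounted at the origin on the work surface. World frame = base frame: x ahead of the robot, y to its left, z up, the work surface at z = 0. Lengths are in m, angles in rad, forces in N, time in s.
With the tool pointing down it reaches from about 0.325 to 0.85 m from the base axis. Payload 4.4 kg.
Tool frame: the origin (TCP) lies between the finger pads; the fingertips stand arm.nose_length ahead of it and the grasp point (between the pads) lies 2 mm behind it (arm.nose_length is the distance from the TCP to the fingertips, in m); z points along the fingers, y is the line along which they close (so a half turn about z gives the same grasp; the last joint's range is limited). The gripper opens to 94 mm and grips with 3 to 60 N. Pads are 16 mm wide; open, the fingers measure 119 mm over their backs; the gripper's body (75 mm by 177 mm) begins 78 mm behind the grasp point.
Start: joints at [-1.399, 0.207, 1.542, -0, 1.393, -0.15], TCP at [0.182, -0.545, 0.222] pointing down, gripper open.
Joint ranges: [-2.73, 2.73], [-0.86, 2.22], [0.23, 2.46], [-1.11, 4.25], [0.08, 2.63], [-2.82, 2.82]. Speed limits (rad/s): [2.79, 2.79, 3.14, 3.14, 3.14, 3.14].

INTERFACE

Orientations are given as a unit quaternion [x, y, z, w].
In Python, from cell import arm, eyes, workorder gives the robot as it stands.
- The arm moves only by the shell command python3 -m handwheel 'ROWS' [OPENING] [FORCE]. ROWS is a JSON object of lists of equal length, an entry for each row: "dp": the shift along the world's x, y, z in m, a list of three; "dr": the turn, a rotation vector about the world's x, y, z in rad, a list of three. In form: {"dp": [[x, y, z], ...], "dr": [[wx, wy, wz], ...]}. A call has 1 to 5 rows; each row shifts and turns the commanded pose from where the row before left it; what a row does not reach is not made up. A row lasts 1/10 s, in which the tool goes at most 50 mm and 8.59 degrees, less where a joint would pass 70% of its speed; a pose out of reach is approached as far as the arm can. A call with a gripper value outside its range is refused whole. OPENING is the closure, from -1 (fully open) to 1 (shut), so that 0 is half open, set as the call begins (- or left out, the last holds). The fingers move at their own pace and stop on an object; FORCE is the grip in N (left out, the last holds). Time passes only in rows, so rows that do not move let the fingers close. It gives the time, the measured TCP pose, the force, the opening and the grip force at its end, in the units of the state.
- arm.sense(): the state, without advancing time (a new reading comes with each control period).
- eyes.camera(name): name is "side" or "top" or "wrist"; returns (picture, depth): 480x640x3 uint8, red, green, blue; 480x640 float32, m along the optical axis (not along the pixel's ray), 0 where there is no reading.
- eyes.get_calibration(name): a dict with "camera_matrix" (3x3 intrinsics, pixels), "pose" (4x4, takes a point from camera to world coordinates). Camera axes: x right, y down, z forward; pixel columns grow to the right and rows downward; lengths in m; the calibration is good to about 2 mm. A picture is of the moment at which its call begins: read the wrist's pose just before it. get_calibration takes no time and is no camera call; for the wrist camera it gives the pose at the moment of the call.
- workorder.finish_job(): hands the job in; it is judged then, once.
The state is a dict: "clock": time; "joint_positions": joint angles; "qvel": joint speeds; "tau": joint torques, N m; "ee_pos": TCP position; "eef_rot": TCP orientation; "wrist_force": force on the tool from outside, world axes, zero at the start; "torque": the same for the moment, N m; "width": finger opening in m; "grasp_force": force on a finger pad.
Only numpy, scipy, OpenCV 4.12 (cv2) and the standard library are available. Lean on these libraries where they do the work, as an engineer would, in place of code of your own. Each camera call takes 0.05 s, during which the arm holds its last target. There are 200 camera calls.

## Working session

There is one attempt and no reset: what is moved stays moved. The work goes in short steps, Python scripts to look and compute and a shell command to move; the robot and the scene stay as the last step left them, time stands still between calls to the robot, and variables do not carry over. Pictures are saved under pics/ and viewed, at most 10 in all, crops included, and the job is handed in when it is done.

```bash
mkdir -p pics; ls; python3 - <<'E'
from cell import arm,eyes,workorder
import cv2,numpy as np
for n in ("top","side"):
    p,d=eyes.camera(n); cv2.imwrite(f"pics/{n}0.png",p[:,:,::-1]); np.savez(f"{n}0.npz",p=p,d=d)
    c=eyes.get_calibration(n); print(n,np.round(c["camera_matrix"],1).tolist(),np.round(c["pose"],3).tolist())
print(arm.sense(),arm.nose_length)
E
```

```text
pics
top [[512.9, 0.0, 321.9], [0.0, 512.9, 241.0], [0.0, 0.0, 1.0]] [[-0.011, -0.996, 0.084, 0.507], [-0.999, 0.008, -0.033, 0.009], [0.032, -0.085, -0.996, 0.968], [0.0, 0.0, 0.0, 1.0]]
side [[435.4, 0.0, 315.2], [0.0, 435.4, 240.2], [0.0, 0.0, 1.0]] [[0.923, -0.233, 0.308, 0.315], [-0.386, -0.58, 0.717, -0.63], [0.012, -0.78, -0.625, 0.572], [0.0, 0.0, 0.0, 1.0]]
{'clock': 0.1, 'joint_positions': array([-1.39850918e+00,  2.07328309e-01,  1.54279489e+00, -3.22966991e-05,
        1.39352107e+00, -1.50494895e-01]), 'qvel': array([-8.80123774e-05, -2.31072287e-03, -4.87908711e-03, -2.23639031e-03,
       -1.09123572e-04,  1.18223006e-03]), 'tau': array([-9.54514762e-04, -3.71868324e+01, -2.82293469e+01,  6.99247909e-02,
        3.11469112e-02, -5.19821788e-05]), 'ee_pos': array([ 0.18225465, -0.54461549,  0.22141827]), 'eef_rot': array([ 9.87003734e-01,  1.60694047e-01, -2.70685014e-05, -1.02557336e-03]), 'wrist_force': array([-0.40962312, -1.25622655,  0.39633016]), 'torque': array([-0.04215798, -0.05229671,  0.02147912]), 'grasp_force': 0.0, 'width': 0.09391391686738909} 0.017
```

View pics/top0.png

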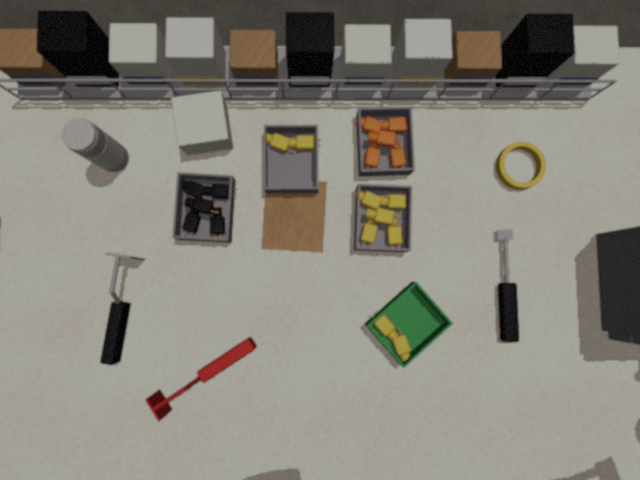

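View pics/side0.png

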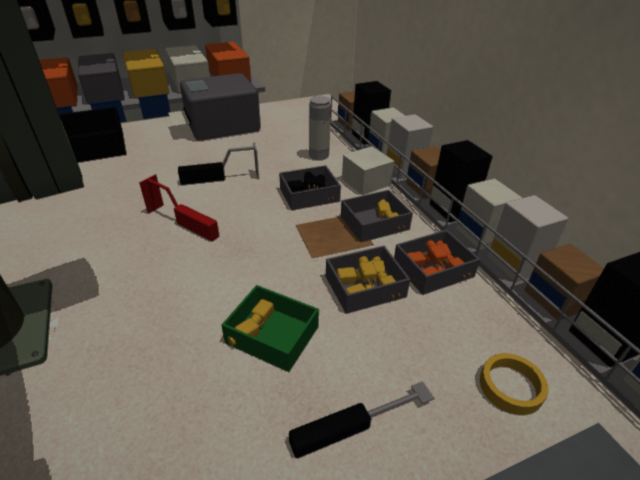

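Top view candidates:
- **Puller:** the black swan-neck has its handle at (115,333) and plate at (125,257). The straight scraper at (508,312) and the red look-alike at (228,360) are not it.
- **Bin:** the one to fetch is at (290,158), behind the card at (295,217). The orange-filled bin (385,141) and the green bin (408,322) are decoys.
- **Row bins:** (203,208) and (383,218).

Next I'll measure these and check the choice in a close crop.

```bash
cat > h.py <<'E'
import numpy as np,cv2
from cell import arm,eyes,workorder
def look(n,name=None):
    c=eyes.get_calibration(n); p,d=eyes.camera(n)
    if name: cv2.imwrite(f"pics/{name}.png",p[:,:,::-1])
    return p,d,cloud(d,c)
def cloud(d,c):
    K=c["camera_matrix"];T=np.array(c["pose"]);v,u=np.mgrid[:480,:640]
    P=np.stack([(u-K[0][2])/K[0][0]*d,(v-K[1][2])/K[1][1]*d,d],-1)
    return P@T[:3,:3].T+T[:3,3]
def rect(P,m):
    m=cv2.morphologyEx(m.astype(np.uint8),cv2.MORPH_OPEN,np.ones((2,2)))
    n,l,s,_=cv2.connectedComponentsWithStats(m); m=l==1+np.argmax(s[1:,4])
    Q=P[m]; r=cv2.minAreaRect((Q[:,:2]*1000).astype(np.float32))
    return np.round(r[0],1),np.round(r[1],1),round(r[2],1),round(np.median(Q[:,2])*1000,1),int(m.sum())
def box(u0,u1,v0,v1):
    m=np.zeros((480,640),bool);m[v0:v1,u0:u1]=1;return m
E
python3 - <<'E'
from h import *
z=np.load("top0.npz");p,d=z["p"],z["d"];P=cloud(d,eyes.get_calibration("top"))
print("table z",[np.round(P[v,u]*1000) for u,v in((300,300),(450,250),(60,250),(230,260))])
Z=P[...,2]
for n,b in dict(bin=(258,324,120,198),a=(170,238,168,246),b=(350,414,181,256)).items():
    print(n,rect(P,box(*b)&(Z>.036)&(Z<.06)), rect(P,box(*b)&(Z>.012)))
b=box(258,330,186,256);h=cv2.cvtColor(p,cv2.COLOR_RGB2HSV)
print("card",rect(P,b&(h[...,1]>70)&(Z<.02)), "hsv",h[220,290],h[300,300])
print("handle",rect(P,box(90,140,295,370)&(Z>.03)))
print("plate/rod",rect(P,box(95,150,245,300)&(Z>.05)),rect(P,box(95,150,245,300)&(Z>.015)))
a=cv2.resize(p[230:380,60:280],None,fx=3,fy=3,interpolation=2);cv2.imwrite("pics/crop.png",a[:,:,::-1])
E
```

```text
table z [array([479.,  20.,   3.]), array([ 570., -266.,    2.]), array([577., 466.,  -1.]), array([555., 151.,  -1.])]
bin (array([659.8,  33.7]), array([100.6, 304.8]), 89.8, np.float64(42.1), 672) (array([660.1,  35.2]), array([102. , 304.9]), 89.4, np.float64(24.7), 1705)
a (array([621.5, 119.6]), array([284.1, 141.4]), 70.5, np.float64(41.2), 685) (array([624.7, 118.4]), array([284.1, 148.1]), 70.5, np.float64(25.3), 2863)
b (array([612.8, -89.9]), array([145. , 250.7]), 16.7, np.float64(42.7), 645) (array([612.8, -89.9]), array([145.1, 250.6]), 16.7, np.float64(26.0), 2653)
card (array([603.1,  30.8]), array([114.7, 188.1]), 86.1, np.float64(0.2), 3521) hsv [ 16 113 131] [ 25  17 166]
handle (array([484.6, 217.2]), array([114.4, 402.2]), 22.1, np.float64(42.5), 1015)
plate/rod (array([500.9, 201.2]), array([377. ,  77.9]), 80.9, np.float64(78.8), 298) (array([500.9, 201.2]), array([377. ,  77.9]), 80.9, np.float64(78.5), 312)
```

View pics/crop.png

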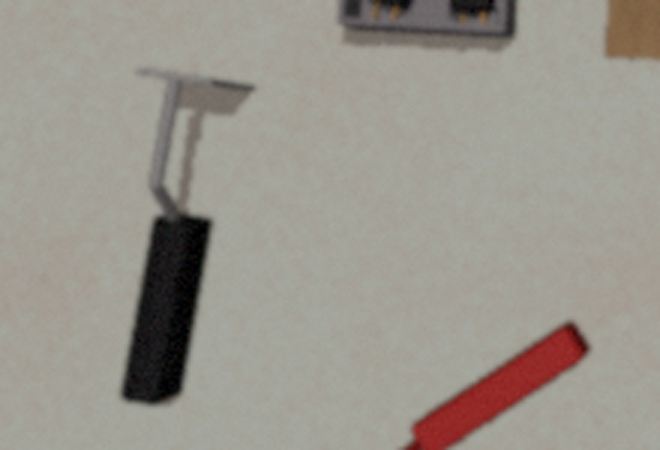

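The crop shows the black swan-neck: handle at about (115,333) and plate near (120,257) in the full image, with its shadow to the right. The fits were spoiled by depth outliers, so I'll use robust limits.

```bash
cat >> h.py <<'E'
def rect(P,m,lo=.0,hi=.1):
    m=(m&(P[...,2]>lo)&(P[...,2]<hi)).astype(np.uint8)
    m=cv2.morphologyEx(m,cv2.MORPH_CLOSE,np.ones((2,2)))
    n,l,s,_=cv2.connectedComponentsWithStats(m); m=(l==1+np.argmax(s[1:,4]))
    Q=P[m]; Q=Q[(Q[:,2]>lo)&(Q[:,2]<hi)]
    from scipy.spatial import cKDTree
    k=cKDTree(Q).query(Q,6)[0][:,5]; Q=Q[k<.008]
    r=cv2.minAreaRect((Q[:,:2]*1000).astype(np.float32))
    return "c",np.round(r[0],1),"size",np.round(r[1],1),"ang",round(r[2],1),"z",round(np.median(Q[:,2])*1000,1),len(Q)
E
python3 - <<'E'
from h import *
z=np.load("top0.npz");p,d=z["p"],z["d"];P=cloud(d,eyes.get_calibration("top"))
for n,b in dict(bin=(258,324,120,198),a=(170,238,168,246),b=(350,414,181,256),c=(352,418,105,180)).items():
    print(n,*rect(P,box(*b),.035,.06))
h=cv2.cvtColor(p,cv2.COLOR_RGB2HSV)
print("card",*rect(P,box(258,330,186,256)&(h[...,1]>70),-.02,.02))
print("handle",*rect(P,box(90,140,295,370),.036,.056))
print("rod",*rect(P,box(95,150,245,300),.065,.095))
print("plate",*rect(P,box(95,150,245,300),.015,.065))
E
```

```text
bin c [739.7  34.9] size [ 97.6 119. ] ang 89.7 z 43.4 478
a c [649.5 194.6] size [ 99.1 119.2] ang 86.6 z 42.8 496
b c [ 627.7 -134.1] size [ 99.6 118.9] ang 87.1 z 44.1 434
c c [ 773.  -141.2] size [119.8 100. ] ang 1.4 z 43.8 500
card c [633.9  28.7] size [114.7 126.2] ang 86.2 z 0.2 3528
handle c [428.  350.6] size [ 23.1 116.6] ang 80.7 z 42.9 829
rod c [527.7 326.8] size [73.9 38.3] ang 4.5 z 80.3 205
plate c [555.6 309.8] size [0. 0.] ang 0.0 z 52.8 1
```

Measured, with sizes matching the description:
- **Bin:** (0.740, 0.035), yaw −0.3°.
- **Card:** centre about (0.6385, 0.030), yaw about −3.6°. The card is partly hidden, but the row-bin midpoint agrees.
- **Handle:** about (0.433, 0.350), pointing −9.3°.

Moving above the handle with the tool turned +152°.

```bash
python3 -m handwheel '{"dp":[[0.024,0.036,0],[0.024,0.036,0],[0.024,0.036,0],[0.024,0.036,0],[0.024,0.036,0]],"dr":[[0,0,0.1063],[0,0,0.1063],[0,0,0.1063],[0,0,0.1063],[0,0,0.1063]]}' -1 | tail -c 700
python3 -m handwheel '{"dp":[[0.024,0.036,0],[0.024,0.036,0],[0.024,0.036,0],[0.024,0.036,0],[0.024,0.036,0]],"dr":[[0,0,0.1063],[0,0,0.1063],[0,0,0.1063],[0,0,0.1063],[0,0,0.1063]]}' >/dev/null
python3 -m handwheel '{"dp":[[0.003,0.036,0],[0.003,0.036,0],[0.003,0.036,0],[0.003,0.036,0],[0.003,0.036,0]],"dr":[[0,0,0.1063],[0,0,0.1063],[0,0,0.1063],[0,0,0.1063],[0,0,0.1063]]}' >/dev/null
python3 -m handwheel '{"dp":[[0.003,0.036,0],[0.003,0.036,0],[0.003,0.036,0],[0.003,0.036,0],[0.003,0.036,0]],"dr":[[0,0,0.1063],[0,0,0.1063],[0,0,0.1063],[0,0,0.1063],[0,0,0.1063]]}' >/dev/null
python3 -m handwheel '{"dp":[[-0.0034,0.035,0],[-0.0034,0.035,0],[-0.0034,0.035,0],[-0.0034,0.035,0],[-0.0034,0.035,0]],"dr":[[0,0,0.1063],[0,0,0.1063],[0,0,0.1063],[0,0,0.1063],[0,0,0.1063]]}' | tail -c 700
python3 -m handwheel '{"dp":[[0,0,0],[0,0,0]],"dr":[[0,0,0],[0,0,0]]}' | tail -c 700
python3 - <<'E'
from h import *
print(arm.sense()["joint_positions"])
p,d,P=look("wrist","w1"); np.savez("w1.npz",p=p,d=d,P=P)
print(*rect(P,box(0,640,0,480)&(p.max(-1)<70),.036,.056))
E
```

```text
clock: 0.6
ee_pos: [0.3028, -0.3635, 0.2219]
eef_rot: [0.909, 0.416, 0.0, -0.0]
wrist_force: [0.7, 0.4, 0.4]
width: 0.094
grasp_force: 0.0
clock: 2.6
ee_pos: [0.4347, 0.351, 0.2219]
eef_rot: [0.078, 0.997, -0.0, -0.0]
wrist_force: [-0.1, -1.2, -1.0]
width: 0.0938
grasp_force: 0.0
clock: 2.8
ee_pos: [0.4348, 0.3498, 0.2217]
eef_rot: [0.08, 0.997, -0.001, -0.001]
wrist_force: [-0.3, -0.1, -1.3]
width: 0.094
grasp_force: 0.0
[ 5.22775727e-01  1.72541059e-01  1.58328846e+00 -5.97056809e-04
  1.38740944e+00 -8.87389810e-01]
c [426.9 354.1] size [ 22.9 107.3] ang 81.2 z 42.9 3429
```

View pics/w1.png

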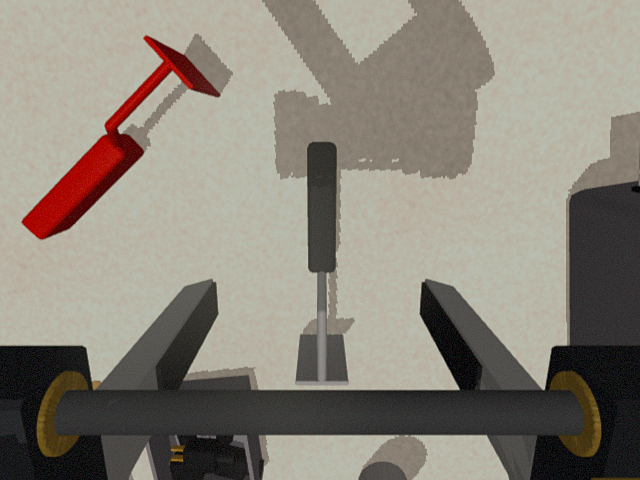

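The wrist view shows the black handle at (321,205), rod running to the plate at (322,365), and the red decoy off to the left. The handle origin comes out at about (0.432, 0.353), yaw −9°. Descending to grip.

```bash

python3 -m handwheel '{"dp":[[-0.003,0.003,-0.045],[0,0,-0.045],[0,0,-0.045],[0,0,-0.04],[0,0,-0.021]],"dr":[[0,0,0],[0,0,0],[0,0,0],[0,0,0],[0,0,0]]}' -1
python3 -m handwheel '{"dp":[[0,0,0],[0,0,0]],"dr":[[0,0,0],[0,0,0]]}'
python3 -m handwheel '{"dp":[[0,0,0],[0,0,0],[0,0,0],[0,0,0],[0,0,0]],"dr":[[0,0,0],[0,0,0],[0,0,0],[0,0,0],[0,0,0]]}' 1 45
python3 -m handwheel '{"dp":[[0,0,0],[0,0,0],[0,0,0],[0,0,0],[0,0,0]],"dr":[[0,0,0],[0,0,0],[0,0,0],[0,0,0],[0,0,0]]}'
```

```text
clock: 3.35
ee_pos: [0.4301, 0.3494, 0.0226]
eef_rot: [0.082, 0.997, -0.002, -0.003]
wrist_force: [-0.0, -0.2, 0.1]
width: 0.0939
grasp_force: 0.0
clock: 3.55
ee_pos: [0.4329, 0.3518, 0.0268]
eef_rot: [0.081, 0.997, -0.0, -0.0]
wrist_force: [0.1, -0.3, 0.3]
width: 0.0937
grasp_force: 0.0
clock: 4.05
ee_pos: [0.4326, 0.3529, 0.0269]
eef_rot: [0.08, 0.997, 0.0, 0.0]
wrist_force: [0.4, 0.7, 0.7]
width: 0.0573
grasp_force: 0.0
clock: 4.55
ee_pos: [0.4323, 0.3526, 0.0263]
eef_rot: [0.081, 0.997, -0.0, -0.0]
wrist_force: [0.4, 0.7, -0.2]
width: 0.0234
grasp_force: 45.0
```

```bash

python3 -m handwheel '{"dp":[[0,0,0.02],[0,0,0.04],[0,0,0.04],[0,0,0],[0,0,0]],"dr":[[0,0,0],[0,0,0],[0,0,0],[0,0,0],[0,0,0]]}' 
python3 -m handwheel '{"dp":[[0.014,-0.032,0],[0.014,-0.032,0],[0.014,-0.032,0],[0.014,-0.032,0],[0.014,-0.032,0]],"dr":[[0,0,0.0155],[0,0,0.0155],[0,0,0.0155],[0,0,0.0155],[0,0,0.0155]]}' >/dev/null
python3 -m handwheel '{"dp":[[0.014,-0.032,0],[0.014,-0.032,0],[0.014,-0.032,0],[0.014,-0.032,0],[0.014,-0.029,0]],"dr":[[0,0,0.0155],[0,0,0.0155],[0,0,0.0155],[0,0,0.0155],[0,0,0.0155]]}' >/dev/null
python3 -m handwheel '{"dp":[[0,0,0],[0,0,0],[0,0,0]],"dr":[[0,0,0],[0,0,0],[0,0,0]]}' 
python3 - <<'E'
from h import *
p,d,P=look("top","t1"); np.savez("t1.npz",p=p,d=d,P=P)
p2,d2,P2=look("side"); w,dw,Pw=look("wrist")
a=np.hstack([cv2.resize(p[90:280,160:430],(400,281)),cv2.resize(w,(400,300))[:281]]);
b=cv2.resize(p2[130:330,200:480],(420,300)); im=np.zeros((590,800,3),np.uint8); im[:281]=a; im[285:585,:420]=b
cv2.imwrite("pics/t1c.png",im[:,:,::-1]); np.savez("t1.npz",P=P,p=p,P2=P2,p2=p2,Pw=Pw,w=w)
E
```

```text
clock: 5.05
ee_pos: [0.4326, 0.3528, 0.1269]
eef_rot: [0.081, 0.997, 0.0, 0.001]
wrist_force: [-0.9, 0.3, -2.4]
width: 0.0235
grasp_force: 45.0
clock: 6.35
ee_pos: [0.5705, 0.0366, 0.1244]
eef_rot: [0.003, 1.0, 0.0, -0.002]
wrist_force: [0.2, 0.7, -2.3]
width: 0.0237
grasp_force: 45.0
```

View pics/t1c.png

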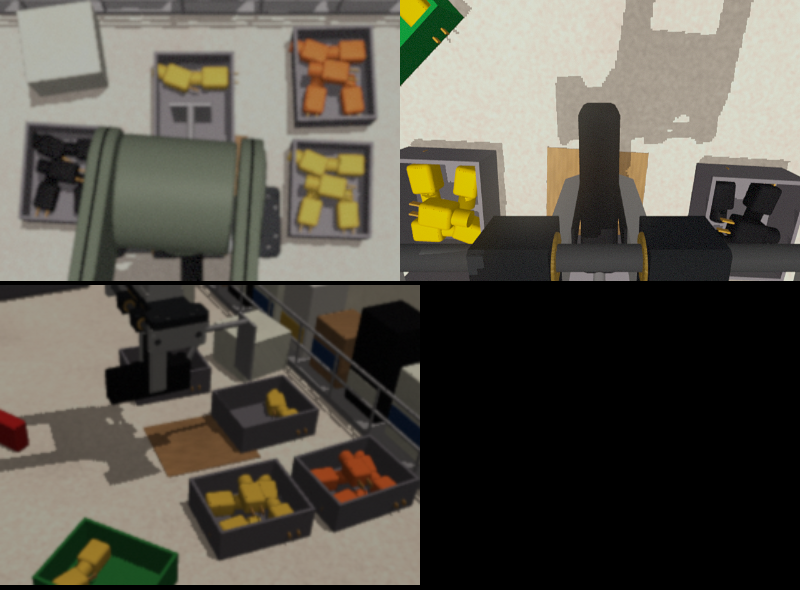

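The top crop shows the plate's top edge over the bin's near half (crop ~(188,105)) with the rod leading back to the gripper; the bin hasn't moved. I'll measure the plate against the bin.

```bash
python3 - <<'E'
from h import *
z=np.load("t1.npz");P=z["P"]
m=box(255,330,120,180)&(P[...,2]>.13)&(P[...,2]<.2); Q=P[m]
v,u=np.where(m)
for r in np.unique(v):
    q=P[r,u[v==r]]; print(r,len(q),np.round(np.r_[q.mean(0),q[:,1].min(),q[:,1].max()]*1000))
print(*rect(P,box(258,324,118,160),.036,.06))
P2=z["P2"];m=(P2[...,2]>.1)&(P2[...,2]<.19)&(abs(P2[...,1]-.035)<.035)&(P2[...,0]>.66)&(P2[...,0]<.74)
Q=P2[m];print(len(Q),np.round(np.percentile(Q,[2,50,98],axis=0)*1000))
E
```

```text
160 28 [702.  36. 178.  15.  57.]
161 28 [700.  36. 179.  15.  57.]
162 28 [699.  36. 176.  15.  57.]
163 27 [699.  35. 171.  15.  56.]
164 27 [698.  36. 166.  15.  56.]
165 27 [698.  36. 160.  15.  57.]
166 27 [698.  36. 155.  15.  57.]
167 26 [697.  35. 150.  15.  56.]
168 26 [697.  36. 144.  15.  56.]
169 8 [692.  38. 160.  22.  53.]
170 5 [686.  35. 178.  32.  38.]
171 5 [684.  35. 178.  32.  38.]
172 5 [683.  35. 179.  32.  38.]
173 5 [681.  35. 178.  32.  38.]
174 5 [679.  35. 178.  32.  38.]
175 5 [678.  35. 178.  32.  38.]
176 5 [676.  35. 178.  32.  38.]
177 5 [675.  35. 179.  32.  38.]
178 5 [674.  35. 177.  32.  38.]
179 5 [672.  35. 178.  32.  38.]
c [767.1  34.6] size [97.5 64.4] ang 90.0 z 43.6 247
510 [[665.  12. 102.]
 [700.  31. 149.]
 [703.  55. 180.]]
```

Plate face is at TCP+0.128 in x and laterally centred on the bin. Moving 12 mm further in, then lowering so the plate's bottom ends about 6 mm above the bin floor.

```bash

python3 -m handwheel '{"dp":[[0.006,-0.001,0],[0.006,0,0],[0,0,-0.02],[0,0,-0.02],[0,0,-0.02]],"dr":[[0,0,0],[0,0,0],[0,0,0],[0,0,0],[0,0,0]]}' 
python3 -m handwheel '{"dp":[[0,0,-0.014],[0,0,-0.009],[0,0,-0.005],[0,0,0],[0,0,0]],"dr":[[0,0,0],[0,0,0],[0,0,0],[0,0,0],[0,0,0]]}' 
python3 -m handwheel '{"dp":[[-0.006,0,0],[-0.006,0,0],[-0.006,0,0],[-0.003,0,0],[0,0,0]],"dr":[[0,0,0],[0,0,0],[0,0,0],[0,0,0],[0,0,0]]}'
```

```text
clock: 7.0
ee_pos: [0.5855, 0.0349, 0.0663]
eef_rot: [0.003, 1.0, -0.0, 0.001]
wrist_force: [-0.1, 0.2, -2.5]
width: 0.0239
grasp_force: 45.0
clock: 7.5
ee_pos: [0.5852, 0.0346, 0.0392]
eef_rot: [0.003, 1.0, -0.0, 0.001]
wrist_force: [0.6, 0.0, -1.7]
width: 0.0236
grasp_force: 45.0
clock: 8.0
ee_pos: [0.5626, 0.0348, 0.0385]
eef_rot: [0.003, 1.0, 0.0, -0.0]
wrist_force: [-0.6, 0.3, -2.3]
width: 0.0238
grasp_force: 45.0
```

```bash

python3 -m handwheel '{"dp":[[-0.004,0,0],[-0.004,0,0],[-0.006,0,0],[-0.008,0,0],[-0.008,0,0]],"dr":[[0,0,0],[0,0,0],[0,0,-0.006],[0,0,-0.006],[0,0,-0.006]]}' 
python3 -m handwheel '{"dp":[[-0.009,0.001,0],[-0.009,0.001,0],[-0.009,0.001,0],[-0.009,0.001,0],[-0.009,0.001,0]],"dr":[[0,0,-0.006],[0,0,-0.006],[0,0,-0.006],[0,0,-0.006],[0,0,-0.006]]}' 
python3 -m handwheel '{"dp":[[-0.008,0.001,0],[-0.006,0,0],[-0.004,0,0],[-0.002,0,0],[0,0,0]],"dr":[[0,0,-0.004],[0,0,-0.003],[0,0,-0.0026],[0,0,0],[0,0,0]]}'
python3 - <<'E'
from h import *
p,d,P=look("top"); p2,d2,P2=look("side"); w,dw,Pw=look("wrist")
np.savez("t2.npz",P=P,p=p,P2=P2,p2=p2,Pw=Pw,w=w)
im=np.zeros((590,800,3),np.uint8); im[:281,:400]=cv2.resize(p[90:280,160:430],(400,281));im[:300,400:]=cv2.resize(w,(400,300));im[300:,:406]=cv2.resize(p2[130:330,200:480],(406,290))
cv2.imwrite("pics/t2c.png",im[:,:,::-1])
E
```

```text
clock: 8.5
ee_pos: [0.5335, 0.0347, 0.0388]
eef_rot: [0.012, 1.0, -0.0, 0.001]
wrist_force: [2.4, -0.6, -2.2]
width: 0.0237
grasp_force: 45.0
clock: 9.0
ee_pos: [0.488, 0.0398, 0.0387]
eef_rot: [0.027, 1.0, -0.0, 0.001]
wrist_force: [2.4, 0.3, -0.6]
width: 0.0237
grasp_force: 45.0
clock: 9.5
ee_pos: [0.4677, 0.0407, 0.0382]
eef_rot: [0.032, 0.999, 0.0, -0.001]
wrist_force: [1.6, -0.7, -1.2]
width: 0.0237
grasp_force: 45.0
```

View pics/t2c.png

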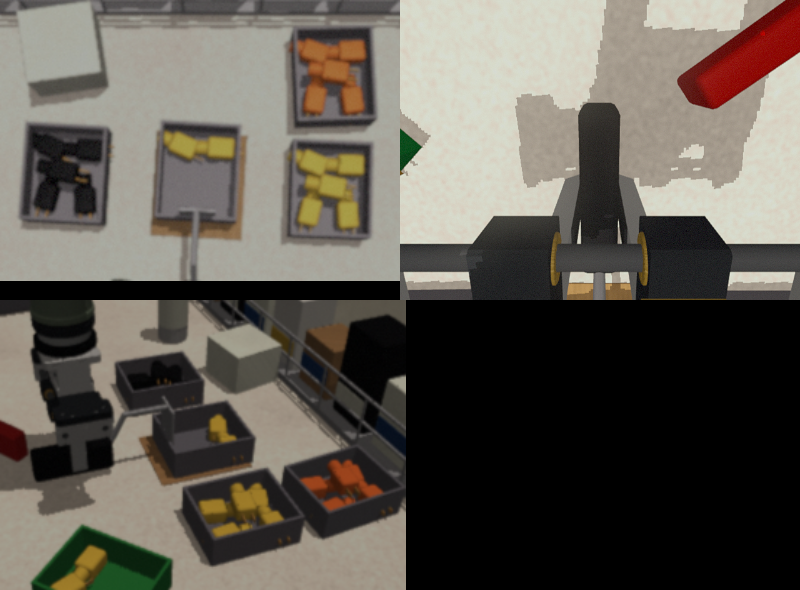

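The bin now sits mostly on the card with the puller still hooked, and the row is undisturbed. Measuring the remaining error.

```bash
cat > m.py <<'E'
from h import *
def meas(P,p):
    for n,b in dict(bin=(256,330,160,250),a=(170,238,168,246),b=(350,414,181,256)).items():
        print(n,*rect(P,box(*b)&((p.max(-1).astype(int)-p.min(-1))<30),.036,.055))
    h=cv2.cvtColor(p,cv2.COLOR_RGB2HSV)
    m=box(250,345,165,270)&(h[...,0]<24)&(h[...,1]>70)&(abs(P[...,2])<.012)
    Q=P[m][:,:2]*1000; a=np.deg2rad(-3.6); R=np.array([[np.cos(a),np.sin(a)],[-np.sin(a),np.cos(a)]]); q=(Q-[638.5,30])@R.T
    print("card extents in card frame", np.round(np.percentile(q,[.5,99.5],axis=0),1),len(q))
E
python3 - <<'E'
from m import *
z=np.load("t2.npz");meas(z["P"],z["p"])
P,p=z["P"],z["p"];m=(p[...,0]>90)&(p[...,1]<40)&(P[...,2]>.02)&(P[...,2]<.1)&box(100,270,320,430);print("red nearest",np.round([P[m][:,0].max(),P[m][:,1].min()],3))
z=np.load("top0.npz");P=cloud(z["d"],eyes.get_calibration("top"));meas(P,z["p"])
E
```

```text
bin c [650.8  30.1] size [ 98.1 119.3] ang 86.4 z 43.6 373
a c [649.5 194.7] size [ 99.1 119.2] ang 86.4 z 43.2 468
b c [ 627.7 -134.2] size [ 99.4 119. ] ang 87.3 z 44.0 419
card extents in card frame [[-65.5 -56.8]
 [ 68.8  57. ]] 857
red nearest [0.392 0.112]
bin c [706.7  35.2] size [96.9 53.2] ang 89.5 z 43.8 206
a c [649.5 194.6] size [ 99.1 119.2] ang 86.6 z 43.0 472
b c [ 627.7 -134.1] size [ 99.6 118.9] ang 87.1 z 44.1 424
card extents in card frame [[-65.1 -56.3]
 [ 63.5  57.1]] 3548
```

Bin is at (650.8, 30.1), yaw −3.6°. The target is about (639, 30.2), so 11.8 mm remain.

```bash

python3 -m handwheel '{"dp":[[-0.004,0,0],[-0.004,0,0],[-0.0025,0,0],[-0.0013,0,0],[0,0,0]],"dr":[[0,0,0],[0,0,0],[0,0,0],[0,0,0],[0,0,0]]}' 
python3 - <<'E'
from m import *
p,d,P=look("top"); meas(P,p)
E
```

```text
clock: 10.15
ee_pos: [0.4559, 0.0408, 0.0383]
eef_rot: [0.032, 0.999, 0.0, -0.001]
wrist_force: [-0.2, -0.2, -1.5]
width: 0.024
grasp_force: 45.0
bin c [638.8  30.1] size [ 98.1 118.8] ang 86.4 z 43.7 368
a c [649.4 194.7] size [ 99.  119.1] ang 86.3 z 43.0 463
b c [ 627.6 -134.4] size [ 99.3 119. ] ang 86.9 z 44.1 430
card extents in card frame [[-65.4 -56.8]
 [ 66.1  57. ]] 523
```

Centred within about 1 mm and square. Unhook: ease forward 10 mm, lift, and carry back to the open left area.

```bash

python3 -m handwheel '{"dp":[[0.005,-0.0003,0],[0.005,-0.0003,0],[0,0,0.01],[0,0,0.03],[0,0,0.045]],"dr":[[0,0,0],[0,0,0],[0,0,0],[0,0,0],[0,0,0]]}' 
python3 -m handwheel '{"dp":[[0,0,0.005],[-0.005,0.03,0],[-0.005,0.04,0],[-0.005,0.04,0],[-0.005,0.04,0]],"dr":[[0,0,0],[0,0,0],[0,0,0],[0,0,0],[0,0,0]]}' 
python3 -m handwheel '{"dp":[[-0.005,0.04,0],[-0.005,0.04,0],[-0.005,0.04,0],[0,0.04,0],[0,0,0]],"dr":[[0,0,0],[0,0,0],[0,0,0],[0,0,0],[0,0,0]]}' 
python3 -m handwheel '{"dp":[[0,0,-0.03],[0,0,-0.03],[0,0,-0.02],[0,0,0],[0,0,0]],"dr":[[0,0,0],[0,0,0],[0,0,0],[0,0,0],[0,0,0]]}'
```

```text
clock: 10.7
ee_pos: [0.4638, 0.0403, 0.1223]
eef_rot: [0.032, 0.999, 0.0, -0.004]
wrist_force: [0.9, 0.1, -3.2]
width: 0.0234
grasp_force: 45.0
clock: 11.2
ee_pos: [0.4459, 0.1912, 0.1282]
eef_rot: [0.032, 0.999, -0.0, -0.0]
wrist_force: [0.4, -0.4, -1.6]
width: 0.0238
grasp_force: 45.0
clock: 11.7
ee_pos: [0.4309, 0.3543, 0.1283]
eef_rot: [0.03, 1.0, 0.001, 0.0]
wrist_force: [0.3, -0.7, -2.0]
width: 0.024
grasp_force: 45.0
clock: 12.2
ee_pos: [0.4314, 0.3493, 0.0482]
eef_rot: [0.032, 0.999, -0.0, -0.001]
wrist_force: [0.6, 0.3, -1.2]
width: 0.0235
grasp_force: 45.0
```

Lower the remaining ~22 mm gently, watching force.

```bash

python3 -m handwheel '{"dp":[[0,0,-0.008],[0,0,-0.006],[0,0,-0.004],[0,0,-0.002],[0,0,0]],"dr":[[0,0,0],[0,0,0],[0,0,0],[0,0,0],[0,0,0]]}' 
python3 -m handwheel '{"dp":[[0,0,-0.0012],[0,0,-0.001],[0,0,0],[0,0,0]],"dr":[[0,0,0],[0,0,0],[0,0,0],[0,0,0]]}'
```

```text
clock: 12.7
ee_pos: [0.4314, 0.35, 0.0282]
eef_rot: [0.032, 0.999, -0.0, -0.0]
wrist_force: [0.2, -0.0, -2.6]
width: 0.0239
grasp_force: 45.0
clock: 13.1
ee_pos: [0.4317, 0.3502, 0.0264]
eef_rot: [0.032, 0.999, 0.0, 0.0]
wrist_force: [0.3, 0.3, -2.2]
width: 0.0237
grasp_force: 45.0
```

```bash

python3 -m handwheel '{"dp":[[0,0,-0.0007],[0,0,-0.0005],[0,0,0],[0,0,0]],"dr":[[0,0,0],[0,0,0],[0,0,0],[0,0,0]]}'
python3 -m handwheel '{"dp":[[0,0,0],[0,0,0],[0,0,0],[0,0,0],[0,0,0]],"dr":[[0,0,0],[0,0,0],[0,0,0],[0,0,0],[0,0,0]]}' -1 
python3 -m handwheel '{"dp":[[0,0,0],[0,0,0],[0,0,0],[0,0,0],[0,0,0]],"dr":[[0,0,0],[0,0,0],[0,0,0],[0,0,0],[0,0,0]]}' 
python3 -m handwheel '{"dp":[[0,0,0.02],[0,0,0.04],[0,0,0.04],[0,0,0.04],[0,0,0.04]],"dr":[[0,0,0],[0,0,0],[0,0,0],[0,0,0],[0,0,0]]}' 
python3 -m handwheel '{"dp":[[-0.03,0,0.02],[-0.03,0,0.02],[-0.02,0,0],[0,0,0],[0,0,0]],"dr":[[0,0,0],[0,0,0],[0,0,0],[0,0,0],[0,0,0]]}' 
python3 - <<'E'
from m import *
p,d,P=look("top"); meas(P,p); w,_,_=look("wrist")
print("handle",*rect(P,box(80,150,290,380)&(p.max(-1)<70),.03,.06))
im=np.hstack([cv2.resize(p,(400,300)),cv2.resize(w,(400,300))]);cv2.imwrite("pics/end.png",im[:,:,::-1])
E
```

```text
clock: 13.5
ee_pos: [0.4317, 0.3502, 0.0263]
eef_rot: [0.032, 0.999, -0.0, 0.0]
wrist_force: [-3.2, -2.4, 6.7]
width: 0.0238
grasp_force: 45.0
clock: 14.0
ee_pos: [0.4316, 0.3501, 0.0249]
eef_rot: [0.032, 0.999, -0.0, -0.0]
wrist_force: [0.5, -0.3, -0.2]
width: 0.0602
grasp_force: 0.0
clock: 14.5
ee_pos: [0.4316, 0.3501, 0.0251]
eef_rot: [0.032, 0.999, 0.0, 0.0]
wrist_force: [0.9, -0.3, 0.1]
width: 0.094
grasp_force: 0.0
clock: 15.0
ee_pos: [0.4313, 0.3499, 0.2066]
eef_rot: [0.032, 0.999, -0.0, -0.0]
wrist_force: [1.0, 0.4, 0.3]
width: 0.094
grasp_force: 0.0
clock: 15.5
ee_pos: [0.3517, 0.3501, 0.245]
eef_rot: [0.032, 0.999, -0.0, 0.0]
wrist_force: [0.2, 0.6, -0.5]
width: 0.0941
grasp_force: 0.0
bin c [639.1  30.1] size [ 98.1 119.2] ang 86.4 z 43.6 362
a c [649.6 194.7] size [ 98.9 119.3] ang 86.5 z 43.3 459
b c [ 627.6 -134.4] size [100.1 118.6] ang 87.4 z 44.0 422
card extents in card frame [[-65.  -56.8]
 [ 66.3  57.1]] 544
handle c [426.3 346.8] size [ 20.  111.8] ang 86.2 z 42.6 808
```

View pics/end.png

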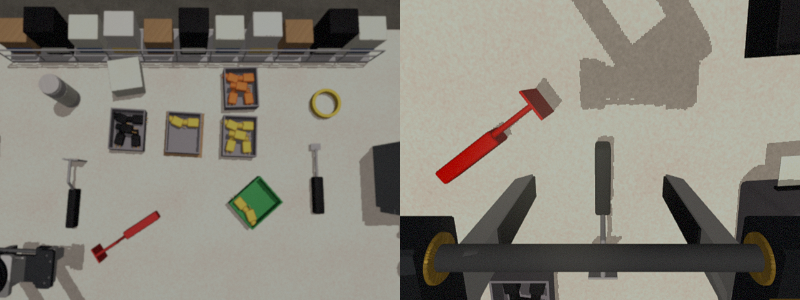

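The final view shows the bin in line on its card at (183,133), the puller lying flat at (72,205), clear of the bins, and the arm away from everything. Handing in.

```bash
python3 -c "
from cell import workorder; print(workorder.finish_job())"
```

```text
the job is handed in; nothing more can be done
None
```

The job is handed in: the bin stands square on its card within about 1 mm, in line with the undisturbed row bins, and the puller lies flat on the counter, clear of the bins, after about 16 s.

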